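# Unlock the colourant box

## Robot

A 6-joint arm with a two-finger parallel gripper is mounted at the origin on the work surface. World frame = base frame: x ahead of the robot, y to its left, z up, the work surface at z = 0. Lengths are in m, angles in rad, forces in N, time in s.
With the tool pointing down it reaches from about 0.3 to 0.875 m from the base axis. Payload 6.4 kg.
Tool frame: the origin (TCP) lies midway between the tips of the shut fingers; the grasp point (between the pads) lies 19 mm behind it (ctrl.pinch_z is the distance from the TCP to the grasp point, in m); z points along the fingers, y is the line along which they close (so a half turn about z gives the same grasp; the last joint's range is limited). The gripper opens to 85 mm and grips with 20 to 120 N. Pads are 22 mm wide; open, the fingers measure 114 mm over their backs; the gripper's body (76 mm by 85 mm) begins 54 mm behind the grasp point. The pads swing forward as they close: fully open they stand 13 mm farther back than shut.
Start: joints at [0.912, 0.181, 1.607, -0, 1.354, -0.206], TCP at [0.252, 0.517, 0.231] pointing down, gripper open.
Joint ranges: [-2.99, 2.99], [-0.89, 2.07], [0.3, 2.58], [-1.14, 4.28], [0, 2.63], [-3.12, 3.12]. Speed limits (rad/s): [2.57, 2.57, 3.01, 3.14, 3.14, 3.14].

## Interface

Orientations are given as a unit quaternion [w, x, y, z].
In Python, from bench import ctrl gives the robot as it stands.
- The arm moves only by the tool apply_moves, never from a script. Its argument "moves" is a list of rows, each an object with "jaw": the opening, from 0 (shut) to 1 (fully open); "offset": the shift along the tool's x, y, z in mm, a list of three; "rot": the turn, a rotation vector about the tool's x, y, z in degrees, a list of three. In form: [{"jaw": jaw, "offset": [dx, dy, dz], "rot": [ax, ay, az]}, ...]. A call has exactly 5 rows; each row shifts and turns the commanded pose from where the row before left it, along the tool's axes as they then stand; what a row does not reach is not made up. A row lasts 1/8 s, in which the tool goes at most 62.5 mm and 10.7 degrees, less where a joint would pass 70% of its speed; a pose out of reach is approached as far as the arm can. A call is refused whole if a number of a shift passes 62.5 or a number of a turn 10.7, either way. A call with a gripper value outside its range is refused whole. The fingers move at their own pace and stop on an object; the grip force is fixed at half the most. Time passes only in rows, so rows that do not move let the fingers close, or fill a call up. It gives the time, the measured TCP pose, the force, the opening and the grip force at its end, in the units of the state.
- ctrl.get_obs(): the state, without advancing time (a new reading comes with each control period).
- ctrl.camera(name): name is "scene" or "top" or "wrist"; returns (picture, depth): 480x640x3 uint8, red, green, blue; 480x640 float32, m along the optical axis (not along the pixel's ray), 0 where there is no reading.
- ctrl.camera_params(name): a dict with "K" (3x3 intrinsics, pixels), "dist" ([k1, k2, p1, p2, k3] as OpenCV has them; the pictures are not rectified), "cam_to_world" (4x4, takes a point from camera to world coordinates); the wrist camera has in their place "mount" (4x4, takes a point from camera to tool coordinates, whose origin is the TCP and whose axes are the flange's). Camera axes: x right, y down, z forward; pixel columns grow to the right and rows downward; lengths in m; the calibration is good to about 2 mm. A picture is of the moment at which its call begins: read the wrist's pose just before it. camera_params takes no time and is no camera call.
- ctrl.hand_in(): hands the job in; it is judged then, once.
Trained networks look in the newest picture that a camera, given by its name, has taken for a name from the list of things; names that differ only in an ending like _2 or _b are one class to them, and where a whole thing is asked for, a point or a joint stands for the part that bears it (a point fixed in the world has none). Each returns a list of dicts, best first, with "score" (0 to 1); they miss things now and then, are a little off and sometimes report something else, mostly with a low value. They report only what shows in the picture. A call takes as long as a camera call. They do not tell look-alikes from the thing itself.
- ctrl.outline_of(camera, target): "region" (480x640 bool, what is visible of it) and "position" ([column, row] in pixels, amid what is visible of it).
The state is a dict: "time_s": time; "q": joint angles; "dq": joint speeds; "joint_efforts": joint torques, N m; "eef_pos": TCP position; "eef_rot": TCP orientation; "wrist_force": force on the tool from outside, world axes, zero at the start; "torque": the same for the moment, N m; "opening": opening from 0.0 (shut) to 1.0 (fully open); "grasp_force": force on a finger pad.
Only numpy, scipy, OpenCV 4.12 (cv2) and the standard library are available. Lean on these libraries where they do the work, as an engineer would, in place of code of your own. Each camera call takes 0.05 s, during which the arm holds its last target. There are 200 camera calls.

## Task

Take the blue key from the wooden rack, feel with light pressure for the slot of the brass lock on top of the blue box, push the key gently but fully home and turn it clockwise until the hidden bolt lets go and the drawer springs open. Leave the key in the lock and let go of it. Never force the key (60 N would spoil the lock), leave the red key and the other things where they are, and do not wrench at the box or its drawer.

Things in the scene. Friction and masses are not known exactly. Their poses are not given: they have to be found in the camera images.
- bluekey_grip (a point): The blue key: centre of its flat blue bow, 32 wide (its x) x 10 thick (its y) x 34 high (its z). It starts standing upright in the rack, bow up; z points from bit to bow. Below the bow is a round stem, 6 thick, 28 long, then the bit, all on one axis. 50 to 80 g. A half turn about z gives the same key.
- bluekey_tip (a point): Centre of the flat underside of the blue key's steel bit, 57 below bluekey_grip along the key's axis; same axes. The bit is 20 (x) x 5.5 (y) x 12 high (z), its lowest 2 narrowed to 18.8 x 4.5.
- redkey_grip (a point): The wrong key, red bow, same shape but with a bit 26 wide, too wide for the lock. Centre of its bow. Leave it standing in the rack. Which key stands in which slot varies.
- rack: Fixed wooden key rack, 150 (its x) x 60 (y) x 34 high, origin at the centre of its underside. Two slots 36 either side of the centre along x, 29 x 8 wide and 26 deep, long side along x; one key in each, standing on the slot's floor 8 above the table, so the middle of a bow is 65 above the table. A key comes free after being lifted 26.
- lockbox: Fixed blue steel box, 180 (its x) x 220 (y) x 110 high, origin at the centre of its underside. The drawer's front is its -x side, low down.
- keyhole (a point): Nominal centre of the keyhole, level with the top of the brass lock plate (116 above the table; 40 x 88 x 6 thick, on the lid), axes as the box. The slot is 22 long along the box's y, 7.5 wide along x. The plate with its true slot was fitted by hand: it is shifted along the box's y by an unknown amount, up to 10 either way, which this reading does not show; find it by feel or eye.
- lock_bottom (a point): Nominal end stop for the key's underside, 21 below the keyhole point. The bit passes the plate into a rotor slot, where a spring pushes back: about 2 to 3 N from 13 below the plate's top, 6 N at the stop. The key turns only with its bit wholly under the plate (underside over 18 below its top), so keep pressing until it has turned some 20 degrees; then the plate keeps it in.
- bolt_rest (a point): The hidden bolt inside the box, seen by nobody, driven by the key. The key turns clockwise seen from above, with about 0.15 rad of play and 0.06 N m of friction; the bolt frees the drawer at about 1.05 to 1.25 rad of key turn; a hard stop comes at 1.4 to 1.55 rad. The key stays turned and standing when let go.
- drawer (a joint): The drawer of the box: 0 shut and bolted, slides to the box's -x; a spring drives it out to 0.045 m within about a second once the bolt is drawn.
- mould_small: Bystander, to be left alone: white plaster mould, 110 across, 75 high, black strap. Origin at its underside.
- bisque_bowl: Bystander, to be left alone: terracotta bowl, 120 across, 55 high. Origin at its underside.
- glaze_jar: Bystander, to be left alone: white jar, 60 across, 85 high. Origin at its underside.
- brush: Bystander, to be left alone: brush lying flat, 200 long. Origin at its underside.
- mug: Bystander, to be left alone: white mug, 80 across, 90 high. Origin at its underside.
- ruler: Bystander, to be left alone: steel ruler lying flat, 220 x 28 x 4. Origin at its underside.
Things that resemble listed ones, but are neither listed nor needed, are in the scene too. Of the things shaped like the part that bears bluekey_grip, the blue one is meant.

How it is judged:
On the way, in this order (a step that is already met when the one before it is completed fails the run):
1. the blue key is lifted out of the rack (height (world z) of bluekey_tip above 0.038 m), for 0.1 s.
2. the blue key is pushed fully home in the lock (its underside at least 18 mm below the plate's top) (z of bluekey_tip in the frame of keyhole below -0.018 m and horizontal distance between bluekey_tip and keyhole below 0.015 m and angle between bluekey_tip's own z axis and vertical below 0.2 rad and value of joint drawer below 0.01 m), for 0.1 s.
3. the key, in the lock, is turned and the bolt lets the drawer out (value of joint drawer above 0.02 m and angle between the x axis of bluekey_tip and the y axis of keyhole, either way round above 0.8 rad and z of bluekey_tip in the frame of keyhole below -0.014 m), for 0.1 s.
At the end, for the whole second after the job is handed in: The drawer stands open by more than 25 mm and at rest; the blue key is left in the lock, its underside at least 14 mm below the plate's top and within 16 mm (level) of the nominal keyhole, turned more than 0.8 rad from the slot, leaning less than 0.3 rad (value of joint drawer above 0.025 m and z of bluekey_tip in the frame of keyhole below -0.014 m and horizontal distance between bluekey_tip and keyhole below 0.016 m and angle between the x axis of bluekey_tip and the y axis of keyhole, either way round above 0.8 rad and angle between bluekey_tip's own z axis and vertical below 0.3 rad and velocity of joint drawer between -0.02 and 0.02 m/s); the robot touches nothing.
It fails at once if the blue key is forced: more than 60 N between key and box (contact force between bluekey and lockbox above 60 N).
It fails at once if the robot pushes or pulls the box or drawer with more than 15 N (contact force between any of the fingers, the arm and lockbox above 15 N).
It fails at once if the red key is moved more than 20 mm (distance of redkey_grip from where it was at the start of the episode above 0.02 m).
It fails at once if a bystander is moved more than 25 mm (distance of any of mould_small, bisque_bowl, glaze_jar, brush, mug, ruler from where it was at the start of the episode above 0.025 m).
It also fails if it takes over 72 s, if anything falls off the work surface, if the arm or the gripper's body presses on something with over 40 N, if the wrist force passes 120 N, or if a joint passes its speed limit or range.

## Working session

There is one attempt and no reset: what is moved stays moved. The work goes in short steps, Python scripts to look and compute and a tool call to move; the robot and the scene stay as the last step left them, time stands still between calls to the robot, and variables do not carry over. Pictures are saved under pics/ and viewed, at most 10 in all, crops included, and the job is handed in when it is done.

Besides the shell and the picture viewer there is one more tool, called as name(argument=value, ...) on one line, values as JSON. apply_moves: Moves the arm, as the interface text tells. Its arguments: {"type":"object","properties":{"moves":{"type":"array"}},"required":["moves"]}

```bash
mkdir -p pics
cat > h.py <<'E'
import numpy as np, cv2
from bench import ctrl
from scipy.spatial.transform import Rotation as R
def tcp():
    o=ctrl.get_obs(); q=o["eef_rot"]; T=np.eye(4); T[:3,:3]=R.from_quat([q[1],q[2],q[3],q[0]]).as_matrix(); T[:3,3]=o["eef_pos"]; return T
def shot(n):
    T=tcp(); im,d=ctrl.camera(n); p=ctrl.camera_params(n)
    C=np.array(p["cam_to_world"]) if n!="wrist" else T@np.array(p["mount"])
    return im,d,np.array(p["K"]),np.array(p["dist"]),C
def cloud(d,K,D,C):
    v,u=np.mgrid[0:480,0:640]
    n=cv2.undistortPoints(np.stack([u.ravel(),v.ravel()],1).astype(np.float64)[:,None],K,D)[:,0]
    z=d.ravel(); P=np.c_[n*z[:,None],z]@C[:3,:3].T+C[:3,3]
    return P.reshape(480,640,3)
def ray_at(px,z,K,D,C):
    n=cv2.undistortPoints(np.array([[px]],float),K,D)[0,0]; r=C[:3,:3]@np.array([n[0],n[1],1])
    return C[:3,3]+r*(z-C[2,3])/r[2]
def proj(P,K,D,C):
    W=np.linalg.inv(C); return cv2.projectPoints(np.array(P,float).reshape(-1,3),cv2.Rodrigues(W[:3,:3])[0],W[:3,3],K,D)[0][:,0]
E
python3 - <<'E'
from h import *
print(ctrl.get_obs(), ctrl.pinch_z)
for n in ("top","scene"):
    im,d,K,D,C=shot(n); P=cloud(d,K,D,C)
    np.savez(n+".npz",im=im,d=d,K=K,D=D,C=C)
    cv2.imwrite(f"pics/{n}0.png",im[:,:,::-1])
    for t in ("bluekey_grip","redkey_grip","rack","lockbox","keyhole"):
        try:
            for r in ctrl.outline_of(n,t)[:3]:
                m=r["region"]&(d>0); print(n,t,round(r["score"],2),np.round(r["position"]),m.sum(),np.median(P[m],0).round(4) if m.any() else '')
        except Exception as e: print(t,e)
E
```

```text
{'time_s': 0.0, 'q': array([ 9.11708106e-01,  1.81533277e-01,  1.60801026e+00,  2.16616405e-05,
        1.35380230e+00, -2.06317604e-01]), 'dq': array([ 0.00210748, -0.00011555, -0.00076388, -0.00080639,  0.00097487,
       -0.00104744]), 'joint_efforts': array([ 1.76250622e-03, -4.44876873e+01, -3.51337123e+01, -1.78186465e-04,
        9.17329366e-03, -6.02221590e-06]), 'eef_pos': array([0.25118025, 0.51662221, 0.23038743]), 'eef_rot': array([-3.77176951e-04,  2.24458733e-01,  9.74483201e-01, -7.91364727e-04]), 'wrist_force': array([ 0.107991  , -0.28912926, -0.03307149]), 'torque': array([ 0.0293863 ,  0.02972725, -0.01727349]), 'grasp_force': 0.0, 'opening': 1.0029361214735946} 0.0187
top bluekey_grip 0.64 [297. 242.] 84 [0.5261 0.0291 0.0719]
top bluekey_grip 0.41 [259. 246.] 77 [0.5207 0.117  0.0801]
top bluekey_grip 0.4 [281. 279.] 58 [0.4432 0.0585 0.0731]
top redkey_grip 0.54 [228. 245.] 95 [0.5182 0.1869 0.0788]
top rack 0.92 [246. 253.] 1530 [0.5164 0.1513 0.0336]
top rack 0.53 [441. 336.] 737 [ 0.3149 -0.3056  0.0838]
top lockbox 0.9 [392. 270.] 8389 [ 0.4615 -0.1896  0.1104]
top keyhole 0.74 [393. 268.] 8404 [ 0.4628 -0.1897  0.1104]
top keyhole 0.42 [255. 250.] 78 [0.5205 0.1184 0.08  ]
scene bluekey_grip 0.65 [368. 266.] 159 [0.45   0.0678 0.0625]
scene bluekey_grip 0.64 [364. 303.] 197 [0.5271 0.1258 0.0727]
scene bluekey_grip 0.53 [328. 280.] 318 [0.5312 0.0349 0.0554]
scene redkey_grip 0.54 [391. 322.] 295 [0.5246 0.1956 0.0704]
scene redkey_grip 0.25 [217. 307.] 3826 [ 0.7217 -0.0359  0.054 ]
scene redkey_grip 0.21 [280. 205.] 9512 [ 0.4961 -0.1388  0.109 ]
scene rack 0.76 [376. 330.] 2733 [0.5372 0.1689 0.0336]
scene lockbox 0.84 [278. 206.] 9398 [ 0.4959 -0.1379  0.1091]
scene lockbox 0.44 [155. 232.] 1962 [ 0.7088 -0.3243  0.034 ]
scene keyhole 0.87 [276. 207.] 9329 [ 0.4962 -0.1383  0.1091]
scene keyhole 0.69 [360. 300.] 284 [0.5268 0.124  0.07  ]
```

View pics/top0.png

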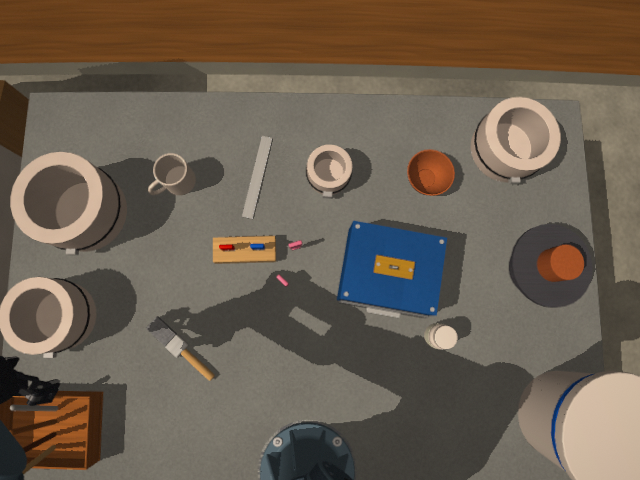

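View pics/scene0.png

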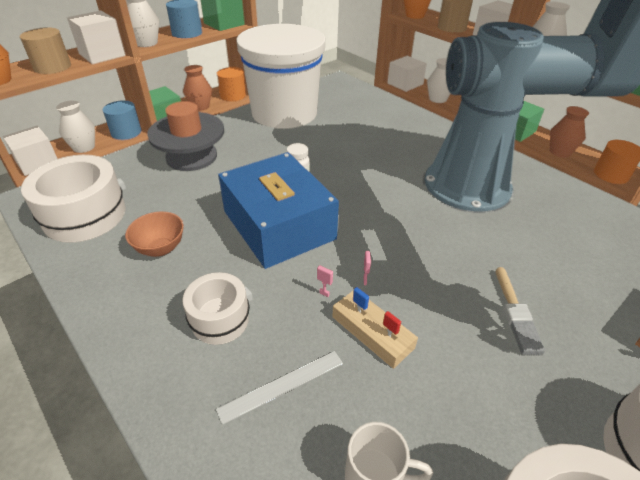

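Top view: the rack is at (245,250) with the red key at (227,246) and the blue key at (258,246). Two pink look-alike keys stand loose at (295,244) and (282,280). The blue-bowed key in the rack is the one meant. The lock's slot is at about (394,267), and the drawer front faces the robot.

Run:
```python
from h import *
z=np.load("top.npz"); im,d,K,D,C=[z[k] for k in("im","d","K","D","C")]; P=cloud(d,K,D,C)
hsv=cv2.cvtColor(im,cv2.COLOR_RGB2HSV)
def rect(m,n):
    q=P[m][:,:2]; r=cv2.minAreaRect((q*1000).astype(np.float32)); print(n,m.sum(),np.round(r[0],1),np.round(r[1],1),round(r[2],2),"z",np.median(P[m][:,2]).round(4))
z=P[:,:,2]; u=np.arange(640)[None]; v=np.arange(480)[:,None]
rect((abs(z-.034)<.006)&(u>205)&(u<280)&(v>230)&(v<268),"rack")
b=(hsv[...,0]>95)&(hsv[...,0]<130)&(hsv[...,1]>120)
er=lambda m:cv2.erode(m.astype(np.uint8),np.ones((2,2)))>0
rect(er((abs(z-.110)<.006)&(u>330)&(u<455)&(v>215)&(v<320)),"box")
g=(hsv[...,0]>15)&(hsv[...,0]<32)&(hsv[...,1]>120)&(u>365)&(u<420)&(v>250)&(v<285)&(z>.1)
rect(g,"plate")
m=b&(u>245)&(u<275)&(v>235)&(v<255); rect(m,"blue")
m=((hsv[...,0]<6)|(hsv[...,0]>174))&(hsv[...,1]>150)&(u>215)&(u<240)&(v>238)&(v<254); rect(m,"red")
print(ctrl.camera_params("wrist"))
big=cv2.hconcat([cv2.resize(im[225:285,205:305],(500,300),interpolation=cv2.INTER_CUBIC),cv2.resize(im[240:300,340:440][:, :60],(300,300),interpolation=cv2.INTER_CUBIC)])
T=tcp();print(T.round(3))
```

```text
rack 1358 [521.6 153.7] [ 60.5 150.6] 1.99 z 0.0338
box 6618 [ 468.4 -196.6] [217.5 178.8] 79.97 z 0.1105
plate 636 [ 442.3 -109. ] [ 73.3 274.8] 18.66 z 0.1163
blue 65 [521.8 118.2] [ 9.1 30.2] 0.43 z 0.0811
red 71 [519.4 189.5] [31.   8.7] 89.52 z 0.0808
{'K': array([[395.96582565,   0.        , 327.43390153],
       [  0.        , 395.96582565, 240.16954098],
       [  0.        ,   0.        ,   1.        ]]), 'dist': array([-0.02974282,  0.        ,  0.        ,  0.        ,  0.        ]), 'mount': array([[ 7.74830114e-04, -9.57164732e-01, -2.89542872e-01,
         7.41825197e-02],
       [ 9.99999449e-01,  5.36568574e-04,  9.02267668e-04,
         4.58728518e-04],
       [-7.08259185e-04, -2.89543412e-01,  9.57164621e-01,
        -1.42234480e-01],
       [ 0.00000000e+00,  0.00000000e+00,  0.00000000e+00,
         1.00000000e+00]])}
[[-0.899  0.437  0.     0.252]
 [ 0.437  0.899  0.     0.517]
 [-0.     0.    -1.     0.231]
 [ 0.     0.     0.     1.   ]]
```

apply_moves(moves=[{"jaw":1,"offset":[-41.6,-24.1,0],"rot":[0,0,0]},{"jaw":1,"offset":[-41.6,-24.1,0],"rot":[0,0,0]},{"jaw":1,"offset":[-41.6,-24.1,0],"rot":[0,0,0]},{"jaw":1,"offset":[-41.6,-24.1,0],"rot":[0,0,0]},{"jaw":1,"offset":[-41.6,-24.1,0],"rot":[0,0,0]}])

```text
time_s: 1.23
eef_pos: [0.3866, 0.3164, 0.2315]
eef_rot: [0.0, 0.224, 0.974, 0.0]
wrist_force: [0.8, 0.4, -0.1]
opening: 0.999
grasp_force: 0.0
```

apply_moves(moves=[{"jaw":1,"offset":[-41.6,-24.1,0],"rot":[0,0,0]},{"jaw":1,"offset":[-41.6,-24.1,0],"rot":[0,0,0]},{"jaw":1,"offset":[-41.6,-24.1,0],"rot":[0,0,0]},{"jaw":1,"offset":[-41.6,-24.1,0],"rot":[0,0,0]},{"jaw":1,"offset":[-41.6,-24.1,0],"rot":[0,0,0]}])

```text
time_s: 1.85
eef_pos: [0.521, 0.117, 0.2315]
eef_rot: [0.0, 0.225, 0.974, 0.0]
wrist_force: [-0.5, 1.8, 0.7]
opening: 0.997
grasp_force: 0.0
```

apply_moves(moves=[{"jaw":1,"offset":[0,0,0],"rot":[0,0,10.4]},{"jaw":1,"offset":[0,0,0],"rot":[0,0,10.4]},{"jaw":1,"offset":[0,0,0],"rot":[0,0,10.4]},{"jaw":1,"offset":[0,0,0],"rot":[0,0,10.4]},{"jaw":1,"offset":[0,0,0],"rot":[0,0,10.4]}])

```text
time_s: 2.48
eef_pos: [0.5202, 0.1183, 0.2313]
eef_rot: [0.0, 0.631, 0.776, 0.0]
wrist_force: [0.4, 0.3, -0.2]
opening: 0.998
grasp_force: 0.0
```

apply_moves(moves=[{"jaw":1,"offset":[0,0,0],"rot":[0,0,10]},{"jaw":1,"offset":[0,0,0],"rot":[0,0,0]},{"jaw":1,"offset":[0,0,0],"rot":[0,0,0]},{"jaw":1,"offset":[0,0,0],"rot":[0,0,0]},{"jaw":1,"offset":[0,0,0],"rot":[0,0,0]}])

```text
time_s: 3.1
eef_pos: [0.5202, 0.1184, 0.2313]
eef_rot: [0.0, 0.694, 0.72, -0.0]
wrist_force: [-0.5, -0.4, 1.2]
opening: 0.998
grasp_force: 0.0
```

```bash
cat > k.py <<'E'
from h import *
im,d,K,D,C=shot("wrist"); P=cloud(d,K,D,C); np.savez("w1.npz",im=im,d=d,K=K,D=D,C=C)
cv2.imwrite("pics/w1.png",im[:,:,::-1]); T=tcp(); print(T.round(4), np.degrees(np.arctan2(T[1,0],T[0,0])))
hsv=cv2.cvtColor(im,cv2.COLOR_RGB2HSV); z=P[...,2]
for n,hm in (("blue",(hsv[...,0]>95)&(hsv[...,0]<130)),("red",(hsv[...,0]<6)|(hsv[...,0]>174))):
    m=hm&(hsv[...,1]>120)&(abs(z-.081)<.005)&(abs(P[...,0]-.52)<.05)&(abs(P[...,1]-.15)<.1)
    if m.sum()<5: print(n,"none");continue
    r=cv2.minAreaRect((P[m][:,:2]*1000).astype(np.float32)); print(n,m.sum(),r,np.argwhere(m).mean(0)[::-1].round(),np.median(z[m]))
E
python3 k.py
```

```text
[[-0.0366  0.9993  0.      0.5202]
 [ 0.9993  0.0366 -0.      0.1183]
 [-0.      0.     -1.      0.2313]
 [ 0.      0.      0.      1.    ]] 92.09537033239468
blue 450 ((523.9842529296875, 121.3032455444336), (8.444709777832031, 30.36067008972168), 2.1409707069396973) [332. 218.] 0.08137538960743837
red 535 ((521.4166259765625, 192.6098175048828), (8.63636302947998, 30.181020736694336), 2.139650344848633) [333. 121.] 0.08129936909933
```

View pics/w1.png

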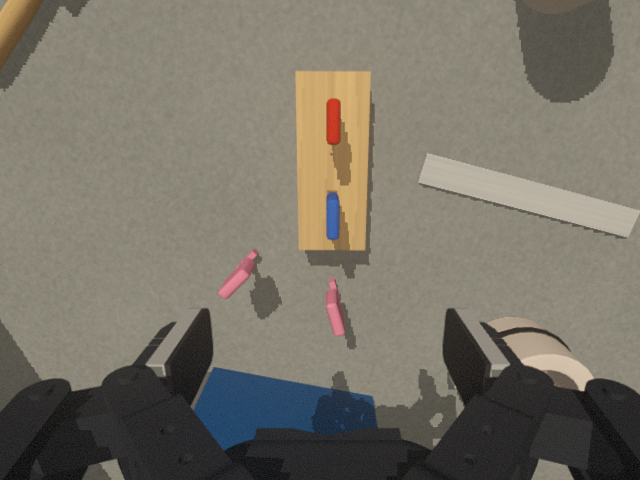

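The blue bow at (332,218) stands in the rack. Red is at (333,121), and the pink look-alikes at (240,272) and (335,308) are outside the rack. Blue in the rack is the target, so I'm going down to it.

apply_moves(moves=[{"jaw":0.7,"offset":[1.9,2.9,50],"rot":[0,0,0]},{"jaw":0.7,"offset":[0,0,50],"rot":[0,0,0]},{"jaw":0.7,"offset":[0,0,40],"rot":[0,0,0]},{"jaw":0.7,"offset":[0,0,30],"rot":[0,0,0]},{"jaw":0.7,"offset":[0,0,14],"rot":[0,0,0]}])

```text
time_s: 3.78
eef_pos: [0.5218, 0.1204, 0.0455]
eef_rot: [-0.001, 0.694, 0.72, -0.001]
wrist_force: [0.2, -0.3, -0.4]
opening: 0.7
grasp_force: 0.0
```

apply_moves(moves=[{"jaw":0.3,"offset":[0,0,0],"rot":[0,0,0]},{"jaw":0.3,"offset":[0,0,0],"rot":[0,0,0]},{"jaw":0.1,"offset":[0,0,0],"rot":[0,0,0]},{"jaw":0.0,"offset":[0,0,0],"rot":[0,0,0]},{"jaw":0.0,"offset":[0,0,0],"rot":[0,0,0]}])

```text
time_s: 4.4
eef_pos: [0.5242, 0.1204, 0.0488]
eef_rot: [0.001, 0.694, 0.72, 0.001]
wrist_force: [-0.9, 0.5, 6.9]
opening: 0.106
grasp_force: 58.6
```

apply_moves(moves=[{"jaw":0.0,"offset":[0,0,0],"rot":[0,0,0]},{"jaw":0.0,"offset":[0,0,0],"rot":[0,0,0]},{"jaw":0.0,"offset":[0,0,0],"rot":[0,0,0]},{"jaw":0.0,"offset":[0,0,0],"rot":[0,0,0]},{"jaw":0.0,"offset":[0,0,0],"rot":[0,0,0]}])

```text
time_s: 5.03
eef_pos: [0.5242, 0.1204, 0.0488]
eef_rot: [0.001, 0.694, 0.72, 0.001]
wrist_force: [-1.0, -0.4, 6.4]
opening: 0.107
grasp_force: 58.6
```

apply_moves(moves=[{"jaw":0.0,"offset":[0,0,-10],"rot":[0,0,0]},{"jaw":0.0,"offset":[0,0,-15],"rot":[0,0,0]},{"jaw":0.0,"offset":[0,0,-25],"rot":[0,0,0]},{"jaw":0.0,"offset":[0,0,-60],"rot":[0,0,0]},{"jaw":0.0,"offset":[0,0,-60],"rot":[0,0,0]}])

```text
time_s: 5.65
eef_pos: [0.5223, 0.1204, 0.2195]
eef_rot: [-0.0, 0.694, 0.72, -0.0]
wrist_force: [1.2, 0.0, -0.1]
opening: 0.109
grasp_force: 58.6
```

Run:
```python
from h import *
im,d,K,D,C=shot("wrist"); cv2.imwrite("pics/w2.png",im[:,:,::-1]); np.savez("w2.npz",im=im,d=d,K=K,D=D,C=C)
P=cloud(d,K,D,C); hsv=cv2.cvtColor(im,cv2.COLOR_RGB2HSV)
T=tcp(); print(T.round(4))
L=(P-T[:3,3])@T[:3,:3]  # tool coords
m=(hsv[...,0]>95)&(hsv[...,0]<130)&(hsv[...,1]>120)&(abs(L[...,0])<.03)&(abs(L[...,1])<.012)&(abs(L[...,2])<.06)
print(m.sum(), L[m].min(0),L[m].max(0),np.median(L[m],0)); 
s=(abs(L[...,0])<.03)&(abs(L[...,1])<.012)&(L[...,2]>.005)&(L[...,2]<.07)&(d>0); print(s.sum())
for a,b in((.005,.015),(.015,.025),(.028,.036),(.036,.045)):
    k=s&(L[...,2]>a)&(L[...,2]<b); print(a,k.sum(),L[k].min(0) if k.any() else '',L[k].max(0) if k.any() else '')
```

```text
[[-3.630e-02  9.993e-01  1.330e-02  5.269e-01]
 [ 9.993e-01  3.630e-02  1.000e-04  1.206e-01]
 [-4.000e-04  1.330e-02 -9.999e-01  2.292e-01]
 [ 0.000e+00  0.000e+00  0.000e+00  1.000e+00]]
3326 [-0.01559001 -0.01086705 -0.05997359] [0.01659851 0.00282803 0.00748739] [ 0.00802705 -0.00457935 -0.0223515 ]
347
0.005 97 [ 0.01087731 -0.01192471  0.00500247] [0.01629169 0.00641356 0.00900493]
0.015 0  
0.028 0  
0.036 221 [ 0.00262631 -0.00790949  0.03707849] [ 0.01065862 -0.00267368  0.04492041]
```

View pics/w2.png

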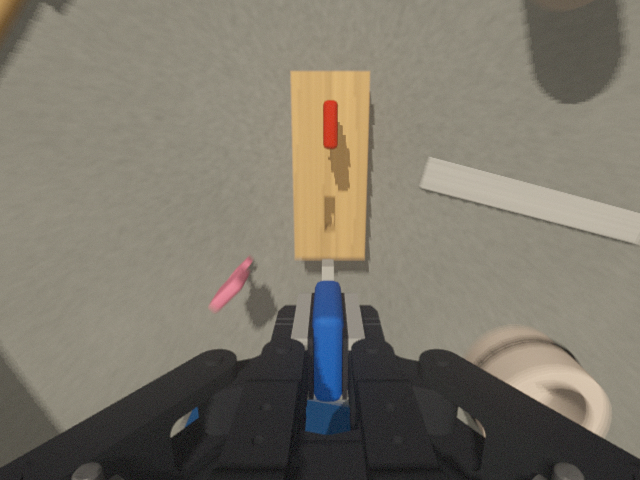

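Run:
```python
from h import *
z=np.load("top.npz"); im,d,K,D,C=[z[k] for k in("im","d","K","D","C")]; P=cloud(d,K,D,C)
hsv=cv2.cvtColor(im,cv2.COLOR_RGB2HSV)
h,s=hsv[...,0],hsv[...,1]
u=np.arange(640)[None]; v=np.arange(480)[:,None]
win=(u>368)&(u<420)&(v>250)&(v<284)
g=((h>12)&(h<35)&(s>100)&win).astype(np.uint8)
n,l,st,c=cv2.connectedComponentsWithStats(g); i=1+st[1:,4].argmax()
cs,hi=cv2.findContours((l==i).astype(np.uint8),cv2.RETR_CCOMP,cv2.CHAIN_APPROX_NONE)
for k,ct in enumerate(cs):
    if len(ct)<5: continue
    W=np.array([ray_at(p,.116,K,D,C)[:2]*1000 for p in ct[:,0].astype(float)],np.float32); print(len(ct),hi[0][k][3],cv2.minAreaRect(W),ct[:,0].mean(0))
print(tcp().round(4))
```

```text
108 -1 ((470.4780578613281, -193.89169311523438), (88.46508026123047, 40.66404342651367), 79.57659912109375) [393.96296296 266.84259259]
11 0 ((463.71917724609375, -230.7272491455078), (9.487458229064941, 8.14295768737793), 44.444419860839844) [410.18181818 269.72727273]
21 0 ((470.21343994140625, -192.7631378173828), (21.057228088378906, 10.059971809387207), 80.71778106689453) [393.28571429 266.76190476]
12 0 ((476.47674560546875, -157.9268035888672), (9.026236534118652, 9.139065742492676), 0.18623703718185425) [378. 264.]
[[-3.630e-02  9.993e-01  1.330e-02  5.269e-01]
 [ 9.993e-01  3.630e-02  1.000e-04  1.206e-01]
 [-4.000e-04  1.330e-02 -9.999e-01  2.292e-01]
 [ 0.000e+00  0.000e+00  0.000e+00  1.000e+00]]
```

apply_moves(moves=[{"jaw":0.0,"offset":[0,0,0],"rot":[0,0,6]},{"jaw":0.0,"offset":[0,0,0],"rot":[0,0,6]},{"jaw":0.0,"offset":[-30,0,0],"rot":[0,0,0]},{"jaw":0.0,"offset":[-50,0,0],"rot":[0,0,0]},{"jaw":0.0,"offset":[-50,0,0],"rot":[0,0,0]}])

```text
time_s: 6.32
eef_pos: [0.5001, -0.0086, 0.218]
eef_rot: [0.0, 0.765, 0.644, 0.0]
wrist_force: [-0.4, -1.3, -0.0]
opening: 0.111
grasp_force: 58.7
```

apply_moves(moves=[{"jaw":0.0,"offset":[-55,0,0],"rot":[0,0,0]},{"jaw":0.0,"offset":[-55,0,0],"rot":[0,0,0]},{"jaw":0.0,"offset":[-55,0,0],"rot":[0,0,0]},{"jaw":0.0,"offset":[-45,0,0],"rot":[0,0,0]},{"jaw":0.0,"offset":[-27,0,0],"rot":[0,0,0]}])

```text
time_s: 6.95
eef_pos: [0.4589, -0.2432, 0.2181]
eef_rot: [0.0, 0.766, 0.642, -0.0]
wrist_force: [0.4, 0.2, 0.3]
opening: 0.11
grasp_force: 58.7
```

apply_moves(moves=[{"jaw":0.0,"offset":[0,0,0],"rot":[0,0,0]},{"jaw":0.0,"offset":[0,0,0],"rot":[0,0,0]},{"jaw":0.0,"offset":[0,0,0],"rot":[0,0,0]},{"jaw":0.0,"offset":[0,0,0],"rot":[0,0,0]},{"jaw":0.0,"offset":[0,0,0],"rot":[0,0,0]}])

```text
time_s: 7.58
eef_pos: [0.4598, -0.2406, 0.2173]
eef_rot: [0.0, 0.765, 0.644, -0.0]
wrist_force: [0.1, 0.7, -1.6]
opening: 0.108
grasp_force: 58.7
```

```bash
cat > s.py <<'E'
import sys
from h import *
o=ctrl.get_obs(); print(o["wrist_force"].round(1),o["time_s"])
im,d,K,D,C=shot("wrist"); cv2.imwrite(f"pics/{sys.argv[1]}.png",im[:,:,::-1])
np.savez(sys.argv[1]+".npz",im=im,d=d,K=K,D=D,C=C)
P=cloud(d,K,D,C); hsv=cv2.cvtColor(im,cv2.COLOR_RGB2HSV)
T=tcp(); print(T.round(4))
L=(P-T[:3,3])@T[:3,:3]*1000
# bit: tool z 25..50
bl=(hsv[...,0]>95)&(hsv[...,0]<130)&(hsv[...,1]>120)&(abs(L[...,0])<25)&(abs(L[...,1])<12)
k=bl&(L[...,2]<5)&(L[...,2]>-50)
print("bow",k.sum(),np.percentile(L[k],[1,50,99],axis=0).round(1))
s=(abs(L[...,0])<25)&(abs(L[...,1])<12)&(L[...,2]>22)&(L[...,2]<50)&(d>0)
print("bit",s.sum(),L[s].min(0).round(1),L[s].max(0).round(1),np.argwhere(s).min(0),np.argwhere(s).max(0))
h,q=hsv[...,0],hsv[...,1]
g=((h>12)&(h<35)&(q>90)&(abs(P[...,2]-.116)<.008)).astype(np.uint8)
n,l,st,c=cv2.connectedComponentsWithStats(g); i=1+st[1:,4].argmax()
cs,hi=cv2.findContours((l==i).astype(np.uint8),cv2.RETR_CCOMP,cv2.CHAIN_APPROX_NONE)
for j,ct in enumerate(cs):
    if len(ct)<12: continue
    W=np.array([ray_at(p,.116,K,D,C) for p in ct[:,0].astype(float)])
    r=cv2.minAreaRect((W[:,:2]*1000).astype(np.float32)); c=np.array([r[0][0]/1000,r[0][1]/1000,.116])
    print(len(ct),hi[0][j][3],np.round(r[0],1),np.round(r[1],1),round(r[2],2),ct[:,0].mean(0).round(),"tool",((c-T[:3,3])@T[:3,:3]*1000).round(1))
E
python3 s.py w3
```

```text
[ 0.1  0.7 -1.6] 7.575
[[ 0.172   0.9851  0.      0.4598]
 [ 0.9851 -0.172   0.     -0.2407]
 [ 0.     -0.     -1.      0.2173]
 [ 0.      0.      0.      1.    ]]
bow 3363 [[-13.8  -5.  -33.7]
 [  8.7  -0.4 -31.9]
 [ 16.4   4.4  -3.2]]
bit 250 [ 3.  -2.8 27.9] [10.5  2.5 39.3] [260 322] [280 333]
419 -1 [ 471.1 -191.7] [87.6 39.9] 80.02 [332. 158.] tool [ 50.2   2.8 101.3]
39 0 [ 464.6 -228.2] [9.2 8.7] 35.89 [332. 222.] tool [ 13.1   2.6 101.3]
95 0 [ 471.4 -191.3] [22.2  8. ] 80.1 [332. 161.] tool [ 50.7   2.9 101.3]
44 0 [ 477.5 -155.1] [8.8 8.7] 80.17 [333.  98.] tool [ 87.3   2.7 101.3]
```

View pics/w3.png

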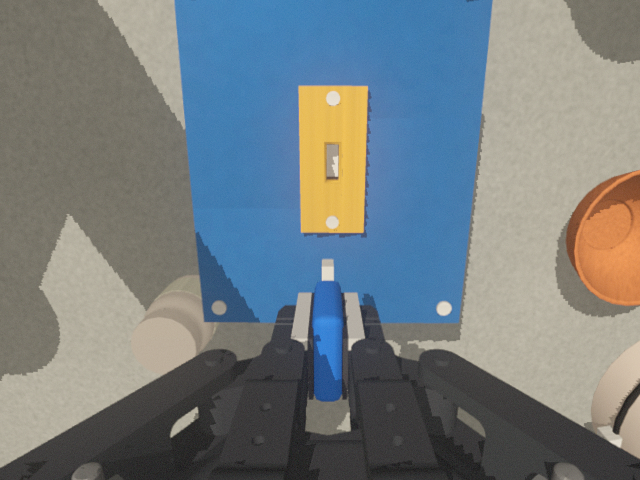

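The slot shows at (332,161), parallel to the key's bit at (328,270), so I'm going over it.

apply_moves(moves=[{"jaw":0.0,"offset":[25,1.5,0],"rot":[0,0,0]},{"jaw":0.0,"offset":[25.2,1.5,0],"rot":[0,0,0]},{"jaw":0.0,"offset":[0,0,25],"rot":[0,0,0]},{"jaw":0.0,"offset":[0,0,15],"rot":[0,0,0]},{"jaw":0.0,"offset":[0,0,12],"rot":[0,0,0]}])

```text
time_s: 8.25
eef_pos: [0.4711, -0.1922, 0.1644]
eef_rot: [-0.0, 0.766, 0.643, -0.0]
wrist_force: [-0.1, -0.0, -0.8]
opening: 0.109
grasp_force: 58.7
```

apply_moves(moves=[{"jaw":0.0,"offset":[0,0,0],"rot":[0,0,0]},{"jaw":0.0,"offset":[0,0,0],"rot":[0,0,0]},{"jaw":0.0,"offset":[0,0,0],"rot":[0,0,0]},{"jaw":0.0,"offset":[0,0,0],"rot":[0,0,0]},{"jaw":0.0,"offset":[0,0,0],"rot":[0,0,0]}])

```text
time_s: 8.88
eef_pos: [0.4714, -0.1923, 0.1656]
eef_rot: [0.0, 0.766, 0.643, 0.0]
wrist_force: [-0.1, 0.5, -1.0]
opening: 0.108
grasp_force: 58.7
```

apply_moves(moves=[{"jaw":0.0,"offset":[0,0,2],"rot":[0,0,0]},{"jaw":0.0,"offset":[0,0,2],"rot":[0,0,0]},{"jaw":0.0,"offset":[0,0,1.5],"rot":[0,0,0]},{"jaw":0.0,"offset":[0,0,1.5],"rot":[0,0,0]},{"jaw":0.0,"offset":[0,0,1],"rot":[0,0,0]}])

```text
time_s: 9.5
eef_pos: [0.4712, -0.1922, 0.1571]
eef_rot: [-0.0, 0.766, 0.643, -0.0]
wrist_force: [0.2, -0.6, -0.3]
opening: 0.108
grasp_force: 58.7
```

apply_moves(moves=[{"jaw":0.0,"offset":[0,0,1],"rot":[0,0,0]},{"jaw":0.0,"offset":[0,0,1],"rot":[0,0,0]},{"jaw":0.0,"offset":[0,0,0.5],"rot":[0,0,0]},{"jaw":0.0,"offset":[0,0,0],"rot":[0,0,0]},{"jaw":0.0,"offset":[0,0,0],"rot":[0,0,0]}])

```text
time_s: 10.12
eef_pos: [0.4713, -0.1922, 0.1548]
eef_rot: [0.0, 0.766, 0.643, 0.0]
wrist_force: [0.3, -0.6, 0.1]
opening: 0.109
grasp_force: 58.7
```

apply_moves(moves=[{"jaw":0.0,"offset":[0,0,1],"rot":[0,0,0]},{"jaw":0.0,"offset":[0,0,1],"rot":[0,0,0]},{"jaw":0.0,"offset":[0,0,1],"rot":[0,0,0]},{"jaw":0.0,"offset":[0,0,1],"rot":[0,0,0]},{"jaw":0.0,"offset":[0,0,0],"rot":[0,0,0]}])

```text
time_s: 10.75
eef_pos: [0.4712, -0.1922, 0.1507]
eef_rot: [-0.0, 0.766, 0.643, -0.0]
wrist_force: [-0.6, -0.1, -1.0]
opening: 0.107
grasp_force: 58.7
```

It entered without contact and the underside is now about 6 mm below the plate's top. I'm continuing gently.

apply_moves(moves=[{"jaw":0.0,"offset":[0,0,1.5],"rot":[0,0,0]},{"jaw":0.0,"offset":[0,0,1.5],"rot":[0,0,0]},{"jaw":0.0,"offset":[0,0,1.5],"rot":[0,0,0]},{"jaw":0.0,"offset":[0,0,1.5],"rot":[0,0,0]},{"jaw":0.0,"offset":[0,0,0],"rot":[0,0,0]}])

```text
time_s: 11.38
eef_pos: [0.4712, -0.1921, 0.1446]
eef_rot: [-0.0, 0.766, 0.643, -0.0]
wrist_force: [0.4, -0.2, -0.6]
opening: 0.103
grasp_force: 58.7
```

apply_moves(moves=[{"jaw":0.0,"offset":[0,0,1],"rot":[0,0,0]},{"jaw":0.0,"offset":[0,0,1],"rot":[0,0,0]},{"jaw":0.0,"offset":[0,0,1],"rot":[0,0,0]},{"jaw":0.0,"offset":[0,0,0],"rot":[0,0,0]},{"jaw":0.0,"offset":[0,0,0],"rot":[0,0,0]}])

```text
time_s: 12.0
eef_pos: [0.4714, -0.1923, 0.1419]
eef_rot: [0.0, 0.766, 0.643, 0.0]
wrist_force: [-0.3, 1.1, 2.4]
opening: 0.111
grasp_force: 59.1
```

apply_moves(moves=[{"jaw":0.0,"offset":[0,0,1],"rot":[0,0,0]},{"jaw":0.0,"offset":[0,0,1],"rot":[0,0,0]},{"jaw":0.0,"offset":[0,0,1],"rot":[0,0,0]},{"jaw":0.0,"offset":[0,0,1],"rot":[0,0,0]},{"jaw":0.0,"offset":[0,0,0],"rot":[0,0,0]}])

```text
time_s: 12.62
eef_pos: [0.4714, -0.1923, 0.1379]
eef_rot: [0.0, 0.766, 0.643, 0.0]
wrist_force: [0.3, 0.5, 4.4]
opening: 0.107
grasp_force: 59.4
```

apply_moves(moves=[{"jaw":0.0,"offset":[0,0,1],"rot":[0,0,0]},{"jaw":0.0,"offset":[0,0,0.5],"rot":[0,0,0]},{"jaw":0.0,"offset":[0,0,0],"rot":[0,0,0]},{"jaw":0.0,"offset":[0,0,0],"rot":[0,0,0]},{"jaw":0.0,"offset":[0,0,0],"rot":[0,0,0]}])

```text
time_s: 13.25
eef_pos: [0.4714, -0.1923, 0.1364]
eef_rot: [0.0, 0.766, 0.643, 0.0]
wrist_force: [0.4, 0.1, 4.7]
opening: 0.107
grasp_force: 59.4
```

apply_moves(moves=[{"jaw":0.0,"offset":[0,0,0.5],"rot":[0,0,0]},{"jaw":0.0,"offset":[0,0,0.5],"rot":[0,0,0]},{"jaw":0.0,"offset":[0,0,0],"rot":[0,0,0]},{"jaw":0.0,"offset":[0,0,0],"rot":[0,0,0]},{"jaw":0.0,"offset":[0,0,0],"rot":[0,0,0]}])

```text
time_s: 13.88
eef_pos: [0.4714, -0.1923, 0.1354]
eef_rot: [0.0, 0.766, 0.643, 0.0]
wrist_force: [-0.3, 0.4, 6.0]
opening: 0.108
grasp_force: 59.6
```

apply_moves(moves=[{"jaw":0.0,"offset":[0,0,0],"rot":[0,0,4]},{"jaw":0.0,"offset":[0,0,0],"rot":[0,0,4]},{"jaw":0.0,"offset":[0,0,0],"rot":[0,0,4]},{"jaw":0.0,"offset":[0,0,0],"rot":[0,0,0]},{"jaw":0.0,"offset":[0,0,0],"rot":[0,0,0]}])

```text
time_s: 14.5
eef_pos: [0.4714, -0.1923, 0.1354]
eef_rot: [0.0, 0.829, 0.56, 0.0]
wrist_force: [-0.8, -0.2, 5.3]
opening: 0.105
grasp_force: 59.6
```

```bash
python3 -c "
from h import *
o=ctrl.get_obs();print(o['wrist_force'].round(2),o['torque'].round(3),o['eef_pos'])"
```

```text
[-0.81 -0.23  5.33] [-0.026 -0.002  0.09 ] [ 0.47136983 -0.1922925   0.13539952]
```

apply_moves(moves=[{"jaw":0.0,"offset":[0,0,0],"rot":[0,0,6]},{"jaw":0.0,"offset":[0,0,0],"rot":[0,0,6]},{"jaw":0.0,"offset":[0,0,0],"rot":[0,0,6]},{"jaw":0.0,"offset":[0,0,0],"rot":[0,0,6]},{"jaw":0.0,"offset":[0,0,0],"rot":[0,0,6]}])

```text
time_s: 15.12
eef_pos: [0.4714, -0.1924, 0.1354]
eef_rot: [0.0, 0.946, 0.325, 0.0]
wrist_force: [-0.7, -0.3, 5.4]
opening: 0.11
grasp_force: 59.6
```

apply_moves(moves=[{"jaw":0.0,"offset":[0,0,0],"rot":[0,0,6]},{"jaw":0.0,"offset":[0,0,0],"rot":[0,0,6]},{"jaw":0.0,"offset":[0,0,0],"rot":[0,0,6]},{"jaw":0.0,"offset":[0,0,0],"rot":[0,0,6]},{"jaw":0.0,"offset":[0,0,0],"rot":[0,0,6]}])

```text
time_s: 15.75
eef_pos: [0.4714, -0.1925, 0.1354]
eef_rot: [0.0, 0.998, 0.069, 0.0]
wrist_force: [0.6, -1.1, 4.2]
opening: 0.11
grasp_force: 59.6
```

apply_moves(moves=[{"jaw":0.0,"offset":[0,0,0],"rot":[0,0,3]},{"jaw":0.0,"offset":[0,0,0],"rot":[0,0,0]},{"jaw":0.0,"offset":[0,0,0],"rot":[0,0,0]},{"jaw":0.0,"offset":[0,0,0],"rot":[0,0,0]},{"jaw":0.0,"offset":[0,0,0],"rot":[0,0,0]}])

```text
time_s: 16.38
eef_pos: [0.4714, -0.1925, 0.1354]
eef_rot: [0.0, 0.999, 0.044, 0.0]
wrist_force: [0.0, -1.0, 5.6]
opening: 0.104
grasp_force: 59.6
```

```bash
python3 -c "
from h import *
o=ctrl.get_obs();print(o['wrist_force'].round(2),o['torque'].round(3),o['eef_pos']);T=tcp();print(np.degrees(np.arctan2(T[1,0],T[0,0])))
im=ctrl.camera('top')[0]; a=im[200:350,310:470]; im2=ctrl.camera('scene')[0][130:280,200:360]
cv2.imwrite('pics/d.png',cv2.resize(cv2.hconcat([a,im2]),(800,375),interpolation=cv2.INTER_CUBIC)[:,:,::-1])"
```

```text
[ 0.03 -1.03  5.58] [-0.153  0.015  0.019] [ 0.47136169 -0.19249682  0.13540086]
5.059032489228846
```

View pics/d.png

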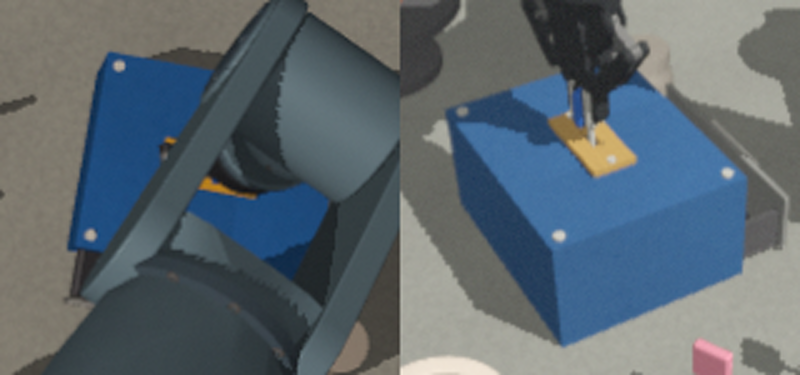

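The drawer stands open (right half of the picture, at about (765,215)). I'm releasing the key and withdrawing.

apply_moves(moves=[{"jaw":0.2,"offset":[0,0,0],"rot":[0,0,0]},{"jaw":0.4,"offset":[0,0,0],"rot":[0,0,0]},{"jaw":0.6,"offset":[0,0,0],"rot":[0,0,0]},{"jaw":0.6,"offset":[0,0,0],"rot":[0,0,0]},{"jaw":0.6,"offset":[0,0,0],"rot":[0,0,0]}])

```text
time_s: 17.1
eef_pos: [0.4712, -0.1921, 0.1352]
eef_rot: [-0.0, 0.999, 0.044, -0.0]
wrist_force: [0.5, -0.1, 0.2]
opening: 0.598
grasp_force: 0.0
```

apply_moves(moves=[{"jaw":0.6,"offset":[0,0,-10],"rot":[0,0,0]},{"jaw":0.6,"offset":[0,0,-20],"rot":[0,0,0]},{"jaw":0.6,"offset":[0,0,-40],"rot":[0,0,0]},{"jaw":0.6,"offset":[0,0,-40],"rot":[0,0,0]},{"jaw":0.6,"offset":[0,0,-10],"rot":[0,0,0]}])

```text
time_s: 17.73
eef_pos: [0.4727, -0.1931, 0.2592]
eef_rot: [0.002, 0.999, 0.044, 0.002]
wrist_force: [0.4, -0.2, -0.2]
opening: 0.599
grasp_force: 0.0
```

```bash
python3 -c "
from h import *
o=ctrl.get_obs();print(o['wrist_force'].round(2),o['eef_pos'],o['time_s'])
im2=ctrl.camera('scene')[0][130:280,200:400]; w=ctrl.camera('wrist')[0]
cv2.imwrite('pics/e.png',cv2.hconcat([cv2.resize(im2,(400,300),interpolation=cv2.INTER_CUBIC),cv2.resize(w,(400,300))])[:,:,::-1])"
```

```text
[ 0.44 -0.16 -0.2 ] [ 0.47269689 -0.19313974  0.25916596] 17.725
```

View pics/e.png

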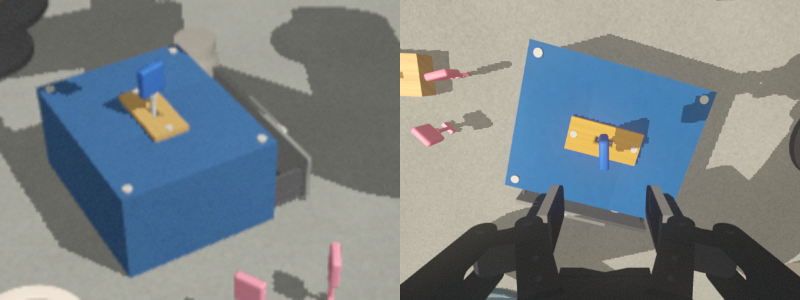

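The key stands turned in the lock at (152,85), the drawer is open at (295,170), and the gripper is clear.

```bash
python3 -c "
from bench import ctrl
print(ctrl.hand_in())"
```

```text
the job is handed in; nothing more can be done
None
```

The job is handed in, with no verdict shown: the blue key was pushed home at about 6 N, turned about 75° clockwise and left standing in the lock, the drawer is open, and the gripper is clear.

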